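Reset the spice grinder and hold its lid at half twist

TASK

The spice grinder has cut out: take the reset pin from its wooden stand, press the recessed reset button fully down with the pin's tip, and put the pin back fully in its stand. Then set the grinder's lid into the mouth with its lugs through the two gaps, and twist it clockwise half way to the lock (40 degrees of the 80), never letting it click into the lock. Finish while still gripping the lid and holding it there against the spring, and leave the other things on the counter where they are.

Things in the scene. Friction and masses are not known exactly. Their poses are not given: they have to be found in the camera images.
- grinder: Spice grinder, fixed: dark box 140 (x) x 210 (y) mm, 60 mm high, origin at the centre of its underside. On it a steel tower 92 mm across, rim 95 mm above the counter, and a square pod with the reset button. White marks on the deck round the tower: a pair of lines at each gap of the mouth, one line 40 degrees clockwise of it (half way), a square 80 degrees clockwise (lock).
- mouth (a point): Centre of the tower's round mouth, on its axis, level with the rim's top (95 mm up), z up. An inward ledge 6 mm thick under the rim leaves a round opening of 58 mm with two gaps 22 mm wide, opposite each other on this point's +x and -x, reaching out to 76 mm across: the lid's lugs go straight down through them, then turn under the ledge.
- collar (a joint): Turn (rad) of the sprung collar in the mouth: 0 at rest, notches under the gaps; grows clockwise seen from above. Its floor, 16 mm below the rim, carries the lid; its notches hold the lugs with about 0.13 rad play each way, so the lid turns that much more than it. Springs back to 0 if let go (0.07 N m at half way). Half way is 0.70 (40 degrees); the lock clicks at 1.40 (80 degrees).
- button_hole (a point): Centre of the mouth of the reset button's hole, on top of the 44 x 44 mm pod, 80 mm above the counter; z up. The hole is vertical, 14 mm across; the round button, 12 mm across, lies recessed in it, its top 8 mm below this point. 110 mm from the mouth's axis.
- button (a joint): Travel of the reset button, m: 0 up, 0.004 fully down; springs back; about 0.8 N starts it, 4 N takes it fully down.
- lid_center (a point): Loose dark grinder lid (about 150 g), upright on its plug: point on its axis half-way up, 30 mm above its foot, z up. On top an upright bar grip, 58 mm long along this point's x, 18 mm thick, from 25 to 61 mm above the foot; under it a round flange 80 mm across, from 18 to 25 mm; then the plug and lugs (see lid_foot).
- lid_foot (a point): Centre of the underside of the lid's plug, 30 mm below lid_center. The plug is 50 mm across (44 at its tapered foot), 18 mm high. Two lugs at its foot, 6 mm high, 10 mm wide, point along +x and -x, in line with the bar grip, 64 mm over both; half a turn makes no difference. Seated, the foot is 16 mm below the rim and the flange 2 mm above it.
- pin_grip (a point): Reset pin (about 50 g), upright in its wooden stand: centre of its wooden handle, 18 x 18 mm square (sides along this point's x and y), 70 mm long, z up. Below it a steel guard disc 28 mm across whose underside, 39 mm below this point, rests on the stand's top.
- pin_tip (a point): Tip of the reset pin: end of the round steel rod, 6 mm across, that sticks 60 mm down out of the guard disc; 99 mm below pin_grip on the same axis.
- stand_hole (a point): Centre of the mouth of the pin's hole in its wooden stand (fixed block 70 x 70 mm, 60 mm high), on its top face, z up. The hole is 10 mm across, vertical, 60 mm deep, with a 2 mm chamfer.
- sponge: Bystander, to be left where it is: yellow sponge, 80 x 120 x 35 mm; origin at the centre of its underside.
- spoon: Bystander, to be left where it is: spoon lying on the counter, about 200 mm long; origin at the centre of its underside.
- spice_jar: Bystander, to be left where it is: small glass spice jar, 44 across, 70 mm high; origin at the centre of its underside.
- jar_lid: Bystander, to be left where it is: plain flat steel jar lid, 76 across, 12 mm high, no handle; origin at the centre of its underside.
- mug: Bystander, to be left where it is: white mug, 76 across, 85 mm high; origin at the centre of its underside.
- ghee_jar: Bystander, to be left where it is: amber jar, 76 across, 110 mm high; origin at the centre of its underside.
- bowl: Bystander, to be left where it is: bowl, 110 across, 55 mm high; origin at the centre of its underside.
- soap: Bystander, to be left where it is: clear soap bottle, 60 across, 190 mm high; origin at the centre of its underside.
There are look-alikes about, which are no part of the job. Leave any green look-alike of the part that bears lid_center alone.

How it is judged (in metres and radians):
On the way, in this order (a step that is already met when the one before it is completed fails the run):
1. the reset button is pressed down with the pin (value of joint button above 0.0025 m and contact force between pin and button above 0.8 N), for 0.1 s.
2. the pin is back in its stand, upright and let go (horizontal distance between pin_tip and stand_hole below 0.006 m and z of pin_tip in the frame of stand_hole below -0.052 m and angle between pin_tip's own z axis and vertical below 0.1 rad and contact force between the fingers and pin below 0.05 N), for 0.2 s.
3. the lid is seated in the mouth with its lugs below the ledge (horizontal distance between lid_foot and mouth below 0.006 m and z of lid_foot in the frame of mouth below -0.0115 m and angle between lid_foot's own z axis and vertical below 0.08 rad), for 0.1 s.
At the end, for the whole second after the job is handed in: Lid seated (within 6 mm of the axis, foot 11.5 mm or more below the rim, tilt < 0.08 rad), gripped (> 1 N) and holding the collar still at 0.70 +- 0.18 rad against its spring; pin back in its stand (within 6 mm, tip 52 mm or more deep, tilt < 0.1 rad) and let go (all of step 2 and all of step 3 and value of joint collar between 0.52 and 0.88 rad and velocity of joint collar between -0.05 and 0.05 rad/s and contact force between the fingers and lid above 1 N and contact force between lid and collar above 0.3 N); the arm keeps its last pose, push and grip.
It fails at once if the lid clicks into its lock (collar past 1.40 rad) (value of joint collar above 1.4 rad).
It fails at once if a bystander is shifted by more than 30 mm (distance of any of sponge, spoon, spice_jar, jar_lid, mug, ghee_jar, bowl, soap from where it was at the start of the episode above 0.03 m).
It also fails if it takes over 72 s, if anything falls off the work surface, if the arm or the gripper's body presses on something with over 40 N, if the wrist force passes 120 N, or if a joint passes its speed limit or range.

ROBOT

A 6-joint arm with a two-finger parallel gripper is mounted at the origin on the work surface. World frame = base frame: x ahead of the robot, y to its left, z up, the work surface at z = 0. Lengths are in m, angles in degrees, forces in N, time in s.
With the tool pointing down it reaches from about 0.3 to 0.75 m from the base axis. Payload 8.5 kg.
Tool frame: the origin (TCP) lies midway between the tips of the shut fingers; the grasp point (between the pads) lies env.tcp_to_grasp behind it (env.tcp_to_grasp is the distance from the TCP to the grasp point, in m); z points along the fingers, y is the line along which they close (so a half turn about z gives the same grasp; the last joint's range is limited). The gripper opens to 85 mm and grips with 20 to 120 N. Pads are 22 mm wide; open, the fingers measure 114 mm over their backs; the gripper's body (76 mm by 85 mm) begins 54 mm behind the grasp point. The pads swing forward as they close: fully open they stand 13 mm farther back than shut.
Start: joints at [-79.716, 21.807, 74.336, -0, 83.858, -12.336], TCP at [0.212, -0.508, 0.231] pointing down, gripper open.
Joint ranges: [-178.18, 178.18], [-50.72, 133.34], [12.68, 142.11], [-81.47, 261.47], [9.98, 163.14], [-165.26, 165.26]. Speed limits (degrees/s): [136.94, 136.94, 180, 180, 180, 180].

INTERFACE

Orientations are given as a 3x3 rotation matrix whose columns are the frame's x, y, z axes.
In Python, from rig import observe, optics, job, env gives the robot as it stands. The module is installed in compiled form; this text tells all that it offers.
- The arm moves only by the shell command python3 -m jog 'ROWS' [FORCE]. ROWS is JSON, a list of rows, each a list of 7 numbers: the turn, a rotation vector about the tool's x, y, z in rad, then the shift along the tool's x, y, z in m, then the opening in per cent of the stroke, from 0 (shut) to 100 (fully open). A call has 1 to 10 rows; each row shifts and turns the commanded pose from where the row before left it, along the tool's axes as they then stand; what a row does not reach is not made up. A row lasts 1/8 s, in which the tool goes at most 62.5 mm and 10.7 degrees, less where a joint would pass 70% of its speed; a pose out of reach is approached as far as the arm can. A call is refused whole if a number of a shift passes 0.0625 or a number of a turn 0.188, either way. A call with a gripper value outside its range is refused whole. The fingers move at their own pace and stop on an object; FORCE is the grip in N (left out, the last holds). Time passes only in rows, so rows that do not move let the fingers close. It gives the time, the measured TCP pose, the force, the opening and the grip force at its end, in the units of the state.
- observe(): the state, without advancing time (a new reading comes with each control period).
- optics.get_image(name): name is "scene" or "top"; returns a dict with "pixels" (400x640x3 uint8, red, green, blue), "mtx" (3x3 intrinsics, pixels), "rvec" (rotation vector, rad) and "tvec" (3), from world to camera coordinates, as OpenCV has them. Camera axes: x right, y down, z forward; pixel columns grow to the right and rows downward; lengths in m; the calibration is good to about 2 mm. A picture is of the moment at which its call begins. There is no depth.
- job.close_job(): hands the job in; it is judged then, once.
The state is a dict: "time_s": time; "q": joint angles; "qvel": joint speeds; "joint_efforts": joint torques, N m; "position": TCP position; "tool_rot": TCP orientation; "ft_force": force on the tool from outside, world axes, zero at the start; "wrist_torque": the same for the moment, N m; "grip_width": finger opening in m; "gripper_force": force on a finger pad.
Only numpy, scipy, OpenCV 4.12 (cv2) and the standard library are available. Lean on these libraries where they do the work, as an engineer would, in place of code of your own. Each camera call takes 0.05 s, during which the arm holds its last target. There are 200 camera calls.

## Working session

There is one attempt and no reset: what is moved stays moved. The work goes in short steps, Python scripts to look and compute and a shell command to move; the robot and the scene stay as the last step left them, time stands still between calls to the robot, and variables do not carry over. Pictures are saved under pics/ and viewed, at most 10 in all, crops included, and the job is handed in when it is done.

```bash
mkdir -p pics; python3 - <<'E'
from rig import observe, optics, env
import cv2,numpy as np
s=observe();print(s, env.tcp_to_grasp)
for n in("scene","top"):
    d=optics.get_image(n);cv2.imwrite(f"pics/{n}0.png",d["pixels"][:,:,::-1]);R=cv2.Rodrigues(np.array(d["rvec"],float))[0];print(n,np.round(d["mtx"],1).tolist(),(-R.T@np.array(d["tvec"]).ravel()).round(3),R.round(3).tolist())
E
```

```text
{'time_s': 0.0, 'q': array([-7.97158947e+01,  2.18398002e+01,  7.43847700e+01, -2.00479133e-04,
        8.38565199e+01, -1.23367660e+01]), 'qvel': array([ 0.02827085, -0.08370008, -0.07380878,  0.03652499,  0.05660586,
       -0.06506584]), 'joint_efforts': array([ 1.11905436e-03, -4.48462951e+01, -2.31280267e+01, -1.22889451e-04,
        4.70370142e-03,  5.95288810e-06]), 'position': array([ 0.21148301, -0.50740336,  0.23072283]), 'tool_rot': array([[ 9.23070061e-01,  3.84631769e-01, -2.56093685e-04],
       [ 3.84631738e-01, -9.23069060e-01,  1.39193153e-03],
       [ 2.98988929e-04, -1.38335208e-03, -9.99998998e-01]]), 'ft_force': array([ 0.02332397, -0.33536231,  0.25409905]), 'wrist_torque': array([ 0.0001893 , -0.03888934,  0.0386566 ]), 'gripper_force': 0.0, 'grip_width': 0.08548817251132605} 0.0187
scene [[369.4, 0.0, 318.1], [0.0, 369.4, 197.6], [0.0, 0.0, 1.0]] [1.175 0.541 0.81 ] [[-0.712, 0.702, 0.011], [0.437, 0.456, -0.776], [-0.549, -0.548, -0.631]]
top [[369.6, 0.0, 320.3], [0.0, 369.6, 205.5], [0.0, 0.0, 1.0]] [ 0.446 -0.067  1.277] [[-0.01, -1.0, 0.014], [-0.994, 0.008, -0.109], [0.109, -0.015, -0.994]]
```

View pics/scene0.png

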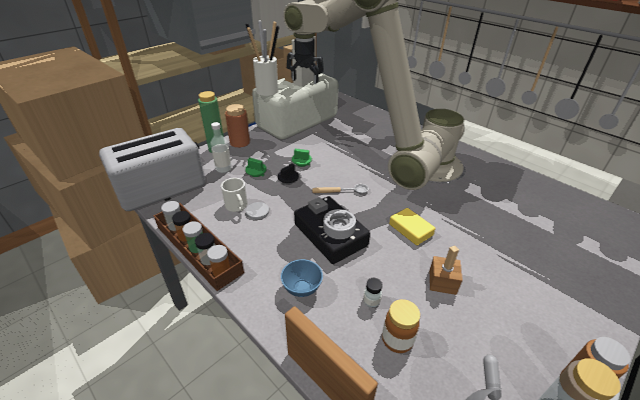

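View pics/top0.png

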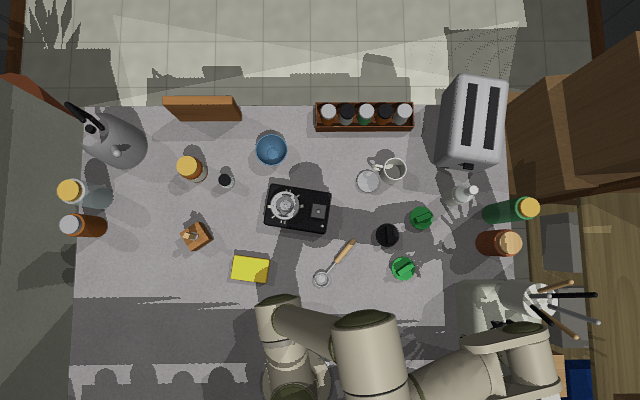

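Both views show the pin in its stand at top (196,237) / scene (447,268), the grinder at top (298,208) / scene (332,225), and three candidates for the lid:
- black, top (387,235) / scene (289,173): dark as described, so this is my choice
- green look-alikes, top (420,217) and (402,268): leave alone

The jar lid at top (368,181) is flat steel with no grip. I'll check the choice in a close crop.

```bash
python3 - <<'E'
import cv2,numpy as np
t=cv2.imread("pics/top0.png");s=cv2.imread("pics/scene0.png")
def c(im,x,y,w,W):
    return cv2.resize(im[y-w:y+w,x-w:x+w],(W,W),interpolation=cv2.INTER_CUBIC)
a=np.hstack([c(t,196,237,20,260),c(t,387,235,20,260),c(t,298,208,36,260)])
b=np.hstack([c(s,447,268,28,260),c(s,289,173,20,260),c(s,332,225,42,260)])
cv2.imwrite("pics/crop0.png",np.vstack([a,b]))
E
```

```text
(no output)
```

View pics/crop0.png

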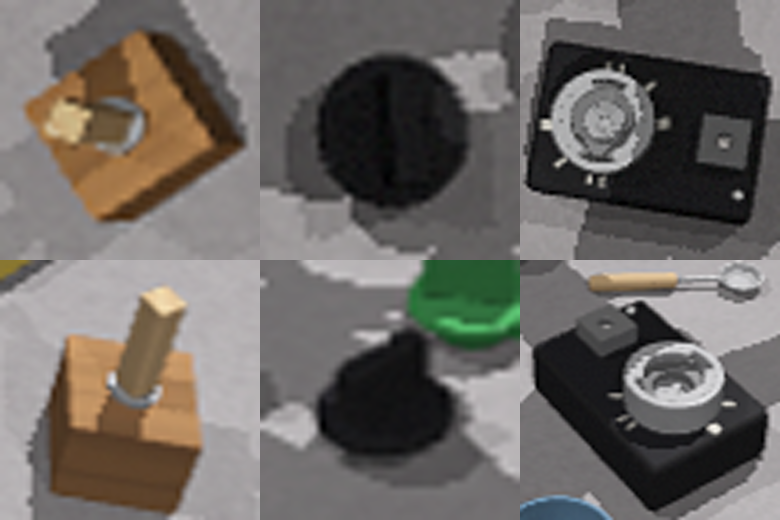

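The crop confirms the black lid: a bar grip on a round flange. The pin's handle top is at about top (186,236), and the grinder marks are visible. Next I'll measure numerically with masks.

```bash
cat > h.py <<'E'
import cv2,numpy as np
from rig import observe, optics, env
def grab(n,save=None):
    d=optics.get_image(n)
    if save: cv2.imwrite(save,d["pixels"][:,:,::-1])
    return d
def ray(d,p):
    R=cv2.Rodrigues(np.array(d["rvec"],float))[0];C=-R.T@np.array(d["tvec"],float).ravel()
    return C,R.T@np.linalg.inv(d["mtx"])@np.array([p[0],p[1],1.])
def cast(d,p,z):
    C,v=ray(d,p);return C+v*(z-C[2])/v[2]
def tri(d1,p1,d2,p2):
    C,v=ray(d1,p1);D,w=ray(d2,p2);v/=np.linalg.norm(v);w/=np.linalg.norm(w)
    a=np.linalg.lstsq(np.c_[v,-w],D-C,rcond=None)[0];P,Q=C+a[0]*v,D+a[1]*w
    return (P+Q)/2,np.linalg.norm(P-Q)
def proj(d,P):
    return cv2.projectPoints(np.array(P,float).reshape(-1,3),np.array(d["rvec"],float),np.array(d["tvec"],float),np.array(d["mtx"]),None)[0].reshape(-1,2)
E
cat > m.py <<'E'
from h import *
T=grab("top");S=grab("scene");np.savez("cal.npz",T=T,S=S)
t=T["pixels"].astype(int);s=S["pixels"].astype(int)
def big(mask,x0,x1,y0,y1):
    m=np.zeros(mask.shape,np.uint8);m[y0:y1,x0:x1]=mask[y0:y1,x0:x1]
    n,l,st,c=cv2.connectedComponentsWithStats(m);i=1+np.argmax(st[1:,4]);return (l==i).astype(np.uint8),c[i],st[i]
# lid flange in the top view (dark)
for nm,d,im,w,zs in(("lidT",T,t,(370,405,215,255),(.0215,)),("lidS",S,s,(275,303,158,188),(.0215,))):
    m,c,st=big(im.max(2)<45,*w);h=cv2.convexHull(cv2.findContours(m,0,1)[0][0]);e=cv2.fitEllipse(h)
    print(nm,c,st,e,cast(d,e[0],zs[0]).round(4))
# handle top (bright wood)
for nm,d,im,w in(("hT",T,t,(176,200,225,250)),("hS",S,s,(435,470,240,275))):
    m,c,st=big((im[:,:,0]>190)&(im[:,:,0]-im[:,:,2]>35),*w);print(nm,c,st,cast(d,c,.134).round(4))
# pod hole, box marks white
m,c,st=big(t.min(2)>150,264,292+14,184,232);print("rimT",c,st)
W=(t.min(2)>150).astype(np.uint8);
n,l,st,c=cv2.connectedComponentsWithStats(W[180:236,262:334]);
for i in range(1,n): print((c[i]+[262,180]).round(2),st[i][2:],cast(T,c[i]+[262,180],.06).round(4))
def up(im,x,y,w,g=1.):
    c=im[y-w:y+w,x-w:x+w].astype(float)*g
    return cv2.resize(np.clip(c,0,255).astype(np.uint8)[:,:,::-1],(260,260),interpolation=cv2.INTER_CUBIC)
cv2.imwrite("pics/crop1.png",np.vstack([np.hstack([up(t,187,236,10),up(t,387,235,16,5),up(t,285,206,22)]),np.hstack([up(s,455,255,16),up(s,289,173,16,5),up(s,339,224,26)])]))
E
python3 m.py
```

```text
lidT [386.49757282 234.94417476] [376 224  23  23 412] ((386.5286865234375, 234.94808959960938), (22.354007720947266, 23.083681106567383), 140.82518005371094) [ 0.4808 -0.3096  0.0215]
lidS [288.19354839 174.31541219] [278 164  21  19 279] ((288.8077392578125, 174.0631561279297), (17.644899368286133, 22.86040687561035), 54.22415542602539) [ 0.4697 -0.315   0.0215]
hT [185.84615385 235.26923077] [183 233   7   6  26] [0.4826 0.3295 0.134 ]
hS [438.53846154 258.92307692] [435 256  11   7  39] [0.5405 0.3234 0.134 ]
rimT [280.99090909 204.70909091] [268 191  28  28 220]
[264.46 185.19] [ 7 13 63] [0.6486 0.1    0.06  ]
[329.66 185.59] [ 11  17 100] [ 0.6456 -0.1169  0.06  ]
[280.99 204.71] [ 28  28 220] [0.5828 0.045  0.06  ]
[262. 194.] [1 1 1] [0.6191 0.1079 0.06  ]
[331. 201.] [1 1 1] [ 0.5938 -0.1207  0.06  ]
[284.62 205.29] [11  8 52] [0.5808 0.033  0.06  ]
[318.  211.5] [1 2 2] [ 0.5592 -0.0773  0.06  ]
[273.   216.33] [3 2 3] [0.5445 0.0712 0.06  ]
[281.  221.5] [1 2 2] [0.5272 0.0448 0.06  ]
[322.  225.5] [1 2 2] [ 0.5128 -0.09    0.06  ]
[265.72 234.5 ] [10  3 18] [0.485  0.0948 0.06  ]
[273.5 235. ] [2 1 2] [0.4831 0.0693 0.06  ]
```

View pics/crop1.png

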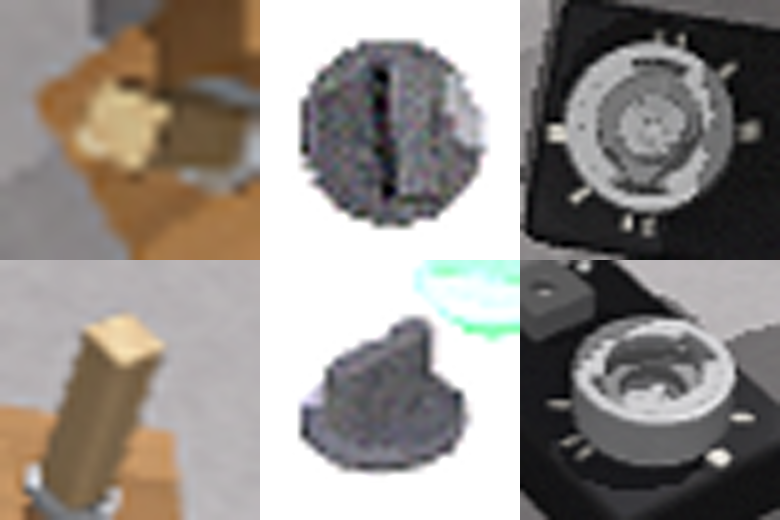

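The views show:
- Handle top at about top (185.9,235.3) / scene (453.6,248.3).
- Rim centre at about top (284.6,204.9) / scene (339.4,218).
- Pod hole at top (318.1,211) / scene (317.1,203.3).
- The lid bar runs almost vertically in the top view, its left side face being the dark strip.

Next step is to compute the world points.

```bash
cat > c.py <<'E'
from h import *
z=np.load("cal.npz",allow_pickle=True);T=z["T"].item();S=z["S"].item();t=T["pixels"].astype(int)
f=lambda nm,a,b,h:print(nm,*[np.round(v,4) for v in tri(T,a,S,b)],cast(T,a,h).round(4),cast(S,b,h).round(4))
f("handle",(185.9,235.3),(453.6,248.3),.134)
f("rim",(284.6,204.9),(339.4,217.8),.095)
f("hole",(318.1,211.),(317.1,203.3),.080)
o=lambda x,y:(263+(x+.5)/5.909-.5,184+(y+.5)/5.909-.5)
for nm,a,b,off in(("gap",(151,40),(118,225),0),("half",(208,70),(61,197),40),("lock",(229,130),(37,132),80)):
    A,B=cast(T,o(*a),.06),cast(T,o(*b),.06);v=A-B
    print(nm,A.round(4),B.round(4),"mid",((A+B)/2).round(4),"len",np.linalg.norm(v).round(4),"ang+off",np.degrees(np.arctan2(v[1],v[0]))+off)
# lid bar: dark side face line
g=t.sum(2);m=np.zeros(g.shape,bool);m[226:245,383:391]=True
ys,xs=np.where(m&(g<np.percentile(g[m],22)));
v=cv2.fitLine(np.c_[xs,ys].astype(np.float32),cv2.DIST_HUBER,0,.01,.01).ravel();print("dark",v,len(xs))
A=cast(T,v[2:]+8*v[:2],.05);B=cast(T,v[2:]-8*v[:2],.05);w=A-B;print("bar ang",np.degrees(np.arctan2(w[1],w[0])))
print(g[224:248:2,376:400])
# stand orientation: top face corners, crop0 scale 6.5 origin 176,217
q=[(25,105),(138,32),(100,215)];P=[cast(T,(176+(x+.5)/6.5-.5,217+(y+.5)/6.5-.5),.06) for x,y in q];print("stand",np.round(P,4),[np.linalg.norm(P[0]-P[i]) for i in(1,2)],[np.degrees(np.arctan2(*(P[i]-P[0])[[1,0]])) for i in(1,2)], "centre",(P[1]+P[2])/2)
q=[(83,72),(125,55),(163,85),(118,105)];P=np.array([cast(S,(439+(x+.5)/8.125-.5,239+(y+.5)/8.125-.5),.134) for x,y in q]);d=np.roll(P,-1,0)-P
print("handle sides",np.linalg.norm(d,axis=1),np.degrees(np.arctan2(d[:,1],d[:,0])))
E
python3 c.py
```

```text
handle [0.4822 0.3303 0.1332] 0.0013 [0.4825 0.3294 0.134 ] [0.4825 0.331  0.134 ]
rim [0.5769 0.0307 0.0995] 0.0023 [0.5782 0.0302 0.095 ] [0.5724 0.0284 0.095 ]
hole [ 0.559  -0.0772  0.0777] 0.0007 [ 0.559  -0.0774  0.08  ] [ 0.5607 -0.075   0.08  ]
gap [0.6307 0.0213 0.06  ] [0.5266 0.0397 0.06  ] mid [0.5786 0.0305 0.06  ] len 0.1056 ang+off -10.03972852575715
half [ 0.6134 -0.0107  0.06  ] [0.5426 0.0715 0.06  ] mid [0.578  0.0304 0.06  ] len 0.1085 ang+off -9.242608204799943
lock [ 0.5794 -0.0223  0.06  ] [0.5791 0.085  0.06  ] mid [0.5792 0.0314 0.06  ] len 0.1073 ang+off -9.8833072492978
dark [1.0204138e-01 9.9478018e-01 3.8589999e+02 2.3570000e+02] 34
bar ang -175.7847757946675
[[294 302 292 296 310 301 166  71  77  75  67  73  71  71  84 146 206 359
  502 485 483 482 483 482]
 [290 292 293 161  51  62  64  84  59  56  51  67  75  76  65  62  64  67
  133 355 482 477 484 491]
 [216 169  44  72  65  73  68  55  49   5   6  90  76  76  68  75  65  78
  112  93 137 318 475 467]
 [159  71  63  49  43  59  62  55  42  22  35  86  77  81  67  80  71  76
  112  97 102 150 327 455]
[... 480 characters left out ...]
  69  65  52  93 219 268]
 [219 219 119  50  62  45  62  65  56  63   0  17  86  75  76  58  76  57
   62  65 141 269 253 253]
 [206 215 224 195  90  39  64  53  54  66  56  62  64  75  57  67  55  59
  134 266 262 263 251 252]
 [423 409 410 410 395 209 214 181 127  55  71  71  44  80 151 169 269 260
  259 251 252 257 257 253]]
stand [[0.4935 0.3763 0.06  ]
 [0.5297 0.3207 0.06  ]
 [0.4381 0.3373 0.06  ]] [np.float64(0.06637256877068412), np.float64(0.06773387414085288)] [np.float64(-56.891690544995846), np.float64(-144.7692316095222)] centre [0.48392178 0.32899516 0.06      ]
handle sides [0.01674367 0.01489084 0.01827309 0.01525114] [ 161.3554189    78.43513824  -17.16869937 -107.47261215]
```

```bash
cat > go.py <<'E'
import sys;from h import *
from scipy.spatial.transform import Rotation as Ro
# usage: go.py x y z yang : turn (tool axes), then shift along the turned tool's axes
x,y,z,a=map(float,sys.argv[1:5]);s=observe();R=s["tool_rot"];a=np.radians(a)
Y=np.array([np.cos(a),np.sin(a),0]);Z=np.array([0,0,-1.]);G=np.c_[np.cross(Y,Z),Y,Z]
r=Ro.from_matrix(R.T@G).as_rotvec();d=np.array([x,y,z])-s["position"]
print("t",round(s["time_s"],2),"pos",s["position"].round(4),"yang",np.degrees(np.arctan2(R[1,1],R[0,1])).round(2),"q",s["q"].round(0),"F",s["ft_force"].round(2),"w",round(s["grip_width"],4),"gf",round(s["gripper_force"],1))
print("turn",r.round(4),"rows",np.abs(r).max()/.186,"| shift after turn",(G.T@d).round(4),"| shift before turn",(R.T@d).round(4))
E
python3 go.py .4824 .330 .18 -18
```

```text
t 0.2 pos [ 0.2115 -0.5075  0.2309] yang -67.38 q [-80.  22.  74.  -0.  84. -12.] F [ 0.05  0.19 -0.76] w 0.0851 gf 0.0
turn [-7.000e-04 -5.000e-04 -8.618e-01] rows 4.633499766549815 | shift after turn [ 0.8803 -0.0012  0.0509] | shift before turn [ 0.5722 -0.6689  0.0516]
```

```bash
python3 -m jog '[[0,0,0,0.036,-0.042,0,100],[0,0,0,0.036,-0.042,0,100],[0,0,0,0.036,-0.042,0,100],[0,0,0,0.036,-0.042,0,100],[0,0,0,0.036,-0.042,0,100],[0,0,0,0.036,-0.042,0,100],[0,0,0,0.036,-0.042,0,100],[0,0,0,0.036,-0.042,0,100]]' 30
python3 -m jog '[[0,0,0,0.036,-0.042,0,100],[0,0,0,0.036,-0.042,0,100],[0,0,0,0.036,-0.042,0,100],[0,0,0,0.036,-0.042,0,100],[0,0,0,0.036,-0.042,0,100],[0,0,-0.175,0,0,0,100],[0,0,-0.175,0,0,0,100],[0,0,-0.175,0,0,0,100],[0,0,-0.175,0,0,0,100],[0,0,-0.162,0,0,0,100]]'
python3 go.py .4824 .330 .18 -18
```

```text
time_s: 1.2
position: [0.3484, -0.0851, 0.2315]
tool_rot: [[0.923, 0.384, 0.001], [0.384, -0.923, -0.0], [0.0, 0.0, -1.0]]
ft_force: [0.3, -1.4, 0.1]
grip_width: 0.0856
gripper_force: 0.0
time_s: 2.45
position: [0.4334, 0.1763, 0.2312]
tool_rot: [[0.304, 0.953, -0.0], [0.953, -0.304, -0.0], [-0.0, -0.0, -1.0]]
ft_force: [0.8, 0.6, -0.5]
grip_width: 0.0855
gripper_force: 0.0
t 2.45 pos [0.4334 0.1763 0.2312] yang -17.67 q [ 8. 14. 87. -0. 80. 25.] F [ 0.83  0.64 -0.49] w 0.0855 gf 0.0
turn [-0.0003  0.0001  0.0057] rows 0.03057738264102637 | shift after turn [ 0.1613 -0.0009  0.0512] | shift before turn [0.1613 0.     0.0512]
```

```bash
python3 -m jog '[[0,0,0,0.04,0,0,100],[0,0,0,0.04,0,0,100],[0,0,0,0.04,0,0,100],[0,0,0.0057,0.0413,0,0,100],[0,0,0,0,0,0.05,100],[0,0,0,0,0,0,100]]' 
python3 go.py .4824 .330 .087 -18
```

```text
time_s: 3.2
position: [0.4817, 0.3293, 0.1782]
tool_rot: [[0.314, 0.949, -0.007], [0.949, -0.314, -0.003], [-0.005, -0.006, -1.0]]
ft_force: [-0.6, -1.1, -0.0]
grip_width: 0.0855
gripper_force: 0.0
t 3.2 pos [0.4817 0.3293 0.1782] yang -18.29 q [23. 28. 74. -0. 79. 41.] F [-0.55 -1.08 -0.03] w 0.0855 gf 0.0
turn [-0.0059  0.0052 -0.005 ] rows 0.03195892609793997 | shift after turn [0.0009 0.0004 0.0912] | shift before turn [0.0014 0.001  0.0912]
```

```bash
python3 -m jog '[[0,0,0,0.001,0.0005,0.045,100],[0,0,0,0,0,0.046,100],[0,0,0,0,0,0,100],[0,0,0,0,0,0,30],[0,0,0,0,0,0,10],[0,0,0,0,0,0,10],[0,0,0,0,0,0,10],[0,0,0,0,0,0,10]]' 30
python3 go.py .4824 .330 .087 -18; python3 - <<'E'
from h import *
a=grab("top")["pixels"][200:270,160:240];b=grab("scene")["pixels"][210:300,395:498]
cv2.imwrite("pics/g1.png",np.hstack([cv2.resize(a,(400,350),interpolation=2),cv2.resize(b,(400,350),interpolation=2)])[:,:,::-1])
E
```

```text
time_s: 4.2
position: [0.4843, 0.3306, 0.091]
tool_rot: [[0.314, 0.949, 0.001], [0.949, -0.314, 0.0], [0.001, 0.001, -1.0]]
ft_force: [-1.4, -0.8, 5.4]
grip_width: 0.018
gripper_force: 34.9
t 4.2 pos [0.4843 0.3306 0.091 ] yang -18.31 q [23. 33. 80. -0. 67. 41.] F [-1.41 -0.77  5.39] w 0.018 gf 34.9
turn [ 0.0008 -0.0006 -0.0055] rows 0.029321448905187626 | shift after turn [-0.0012 -0.0017  0.004 ] | shift before turn [-0.0012 -0.0017  0.004 ]
```

View pics/g1.png

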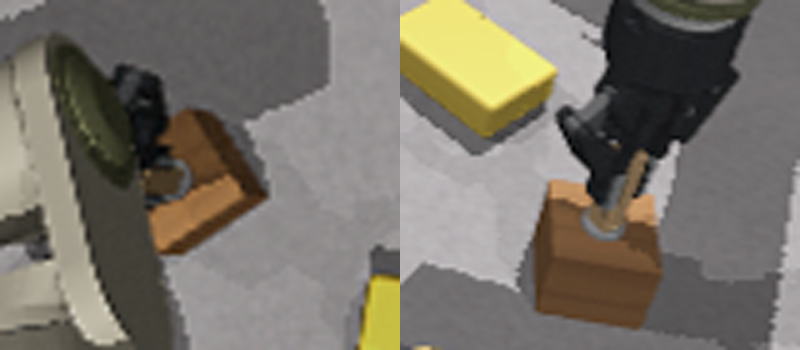

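The pin is gripped flat at 18 mm, and the view shows it upright in the fingers over the stand. I'll lift it straight up next.

```bash
python3 -m jog '[[0,0,0,0,0,-0.03,10],[0,0,0,0,0,-0.045,10],[0,0,0,0,0,-0.045,10],[0,0,0,0,0,-0.04,10],[0,0,0,0,0,0,10]]'
python3 go.py .5594 -.0775 .25 -18
```

```text
time_s: 4.92
position: [0.4849, 0.3309, 0.2532]
tool_rot: [[0.314, 0.949, 0.005], [0.949, -0.314, 0.002], [0.004, 0.004, -1.0]]
ft_force: [0.8, 0.6, -0.9]
grip_width: 0.0181
gripper_force: 34.1
t 4.92 pos [0.4849 0.3309 0.2532] yang -18.31 q [23. 25. 66.  0. 89. 41.] F [ 0.77  0.65 -0.88] w 0.0181 gf 34.1
turn [ 0.0045 -0.0039 -0.0054] rows 0.028912669748530097 | shift after turn [-0.3654  0.1971  0.0032] | shift before turn [-0.3644  0.199   0.0027]
```

```bash
python3 -m jog '[[0,0,0,-0.04,0.022,0,10],[0,0,0,-0.041,0.022,0,10],[0,0,0,-0.041,0.022,0,10],[0,0,0,-0.041,0.022,0,10],[0,0,0,-0.041,0.022,0,10],[0,0,0,-0.041,0.022,0,10],[0,0,0,-0.041,0.022,0,10],[0,0,0,-0.04,0.022,0,10],[0,0,0,-0.039,0.022,0,10],[0,0,0,0,0,0.02,10]]'
python3 -m jog '[[0,0,0,0,0,0.025,10],[0,0,0,0,0,0,10],[0,0,0,0,0,0,10]]'
python3 go.py .5594 -.0775 .19 -18; python3 - <<'E'
from h import *
p=observe()["position"];o=[]
for n,x,y in(("top",318,208),("scene",318,195)):
    d=grab(n);w=30;print(n,proj(d,[p-[0,0,.091],p-[0,0,.031],[.5594,-.0775,.08]]).round(1).tolist());o.append(cv2.resize(d["pixels"][y-w:y+w,x-w:x+w],(400,400),interpolation=2))
cv2.imwrite("pics/p1.png",np.hstack(o)[:,:,::-1])
E
```

```text
time_s: 6.18
position: [0.5578, -0.0811, 0.2292]
tool_rot: [[0.318, 0.948, 0.0], [0.948, -0.318, -0.0], [-0.0, 0.0, -1.0]]
ft_force: [0.5, 0.3, -0.9]
grip_width: 0.0181
gripper_force: 34.1
time_s: 6.55
position: [0.5576, -0.0782, 0.2057]
tool_rot: [[0.314, 0.949, 0.0], [0.949, -0.314, -0.0], [-0.0, 0.0, -1.0]]
ft_force: [0.2, 0.2, -0.3]
grip_width: 0.0178
gripper_force: 34.1
t 6.55 pos [ 0.5576 -0.0782  0.2057] yang -18.31 q [-20.  24.  75.  -0.  81.  -2.] F [ 0.21  0.21 -0.29] w 0.0178 gf 34.1
turn [ 0.0003  0.     -0.0053] rows 0.02866693993803165 | shift after turn [0.0012 0.0015 0.0157] | shift before turn [0.0012 0.0015 0.0157]
top [[318.4, 210.4], [318.6, 208.5], [318.1, 210.9]]
scene [[317.2, 193.6], [317.4, 177.5], [316.8, 202.7]]
```

View pics/p1.png

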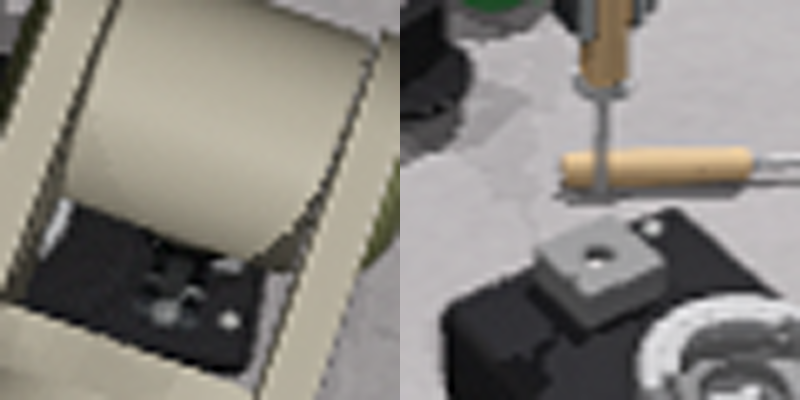

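The scene crop shows the rod tip at (318.0,193.4), straight above the hole at (317.6,203.1). The arm hides the hole in the top view. I'll nudge about 1.8 mm and go down.

```bash
python3 -m jog '[[0,0,0,0.0008,0.0016,0.012,10],[0,0,0,0,0,0.012,10],[0,0,0,0,0,0.01,10],[0,0,0,0,0,0.003,10],[0,0,0,0,0,0,10]]'
python3 -m jog '[[0,0,0,0,0,0.002,10],[0,0,0,0,0,0.002,10],[0,0,0,0,0,0.0,10]]'
```

```text
time_s: 7.28
position: [0.5592, -0.078, 0.1682]
tool_rot: [[0.314, 0.949, -0.0], [0.949, -0.314, 0.0], [0.0, -0.0, -1.0]]
ft_force: [0.5, 0.4, -1.1]
grip_width: 0.0176
gripper_force: 34.1
time_s: 7.65
position: [0.5591, -0.0779, 0.1643]
tool_rot: [[0.314, 0.949, -0.0], [0.949, -0.314, 0.0], [-0.0, -0.0, -1.0]]
ft_force: [0.8, 0.1, -0.0]
grip_width: 0.0179
gripper_force: 34.1
```

```bash
python3 -m jog '[[0,0,0,0,0,0.002,10],[0,0,0,0,0,0.001,10],[0,0,0,0,0,0,10]]';python3 -m jog '[[0,0,0,0,0,0.0015,10],[0,0,0,0,0,0.0015,10],[0,0,0,0,0,0,10]]'
```

```text
time_s: 8.02
position: [0.5593, -0.078, 0.1615]
tool_rot: [[0.314, 0.949, 0.0], [0.949, -0.314, -0.0], [-0.0, 0.0, -1.0]]
ft_force: [-0.0, -0.4, 1.5]
grip_width: 0.0174
gripper_force: 34.3
time_s: 8.4
position: [0.5593, -0.078, 0.1587]
tool_rot: [[0.314, 0.949, 0.001], [0.949, -0.314, -0.0], [-0.0, 0.001, -1.0]]
ft_force: [0.5, -0.9, 4.9]
grip_width: 0.0177
gripper_force: 34.9
```

```bash
python3 -m jog '[[0,0,0,0,0,0.001,10],[0,0,0,0,0,0.001,10],[0,0,0,0,0,0,10],[0,0,0,0,0,0,10],[0,0,0,0,0,0,10]]'
```

```text
time_s: 9.02
position: [0.5595, -0.078, 0.1582]
tool_rot: [[0.314, 0.949, 0.002], [0.949, -0.314, -0.001], [-0.0, 0.002, -1.0]]
ft_force: [-3.2, 0.2, 14.8]
grip_width: 0.0175
gripper_force: 36.2
```

The button is against its stop: 15 N, with the TCP at 0.158. Now the pin goes back.

```bash
python3 -m jog '[[0,0,0,0,0,-0.02,10],[0,0,0,0,0,-0.03,10],[0,0,0,0,0,-0.035,10],[0,0,0,0,0,0,10]]'
python3 go.py .4843 .3306 .20 -18.3
```

```text
time_s: 9.52
position: [0.5598, -0.0781, 0.2433]
tool_rot: [[0.314, 0.949, 0.004], [0.949, -0.314, -0.001], [-0.0, 0.004, -1.0]]
ft_force: [-0.3, 0.3, -0.9]
grip_width: 0.0176
gripper_force: 34.2
t 9.53 pos [ 0.5598 -0.0781  0.2433] yang -18.31 q [-20.  23.  71.   0.  86.  -2.] F [-0.33  0.31 -0.93] w 0.0176 gf 34.2
turn [ 0.0044  0.0001 -0.0003] rows 0.023534863632206665 | shift after turn [ 0.3643 -0.2001  0.0433] | shift before turn [ 0.3643 -0.2004  0.0424]
```

```bash
python3 -m jog '[[0,0,0,0.04,-0.022,0,10],[0,0,0,0.04,-0.022,0,10],[0,0,0,0.04,-0.022,0,10],[0,0,0,0.04,-0.022,0,10],[0,0,0,0.041,-0.022,0,10],[0,0,0,0.041,-0.0225,0,10],[0,0,0,0.041,-0.0225,0,10],[0,0,0,0.041,-0.0225,0,10],[0,0,0,0.04,-0.0225,0,10],[0,0,0,0,0,0.03,10]]'
python3 -m jog '[[0,0,0,0,0,0.02,10],[0,0,0,0,0,0,10],[0,0,0,0,0,0,10]]'
python3 go.py .4843 .3306 .165 -18.3; python3 - <<'E'
from h import *
p=observe()["position"]
d=grab("scene");x,y,w=447,255,36;print(proj(d,[p-[0,0,.09],p-[0,0,.03],[.4843,.3306,.06]]).round(1).tolist())
cv2.imwrite("pics/s1.png",cv2.resize(d["pixels"][y-w:y+w,x-w:x+w],(504,504),interpolation=2)[:,:,::-1])
E
```

```text
time_s: 10.78
position: [0.483, 0.3333, 0.2109]
tool_rot: [[0.311, 0.951, 0.002], [0.951, -0.311, 0.001], [0.002, 0.001, -1.0]]
ft_force: [0.9, 0.7, -0.9]
grip_width: 0.0175
gripper_force: 34.1
time_s: 11.15
position: [0.4839, 0.3304, 0.1916]
tool_rot: [[0.314, 0.949, 0.0], [0.949, -0.314, 0.0], [0.0, 0.0, -1.0]]
ft_force: [0.7, -0.5, 0.6]
grip_width: 0.0178
gripper_force: 34.1
t 11.15 pos [0.4839 0.3304 0.1916] yang -18.33 q [23. 27. 72. -0. 81. 41.] F [ 0.68 -0.49  0.59] w 0.0178 gf 34.1
turn [ 0.0002 -0.0002 -0.0005] rows 0.0025841224809000736 | shift after turn [0.0003 0.0003 0.0266] | shift before turn [0.0003 0.0003 0.0266]
[[450.0, 257.2], [455.8, 240.7], [446.2, 268.0]]
```

View pics/s1.png

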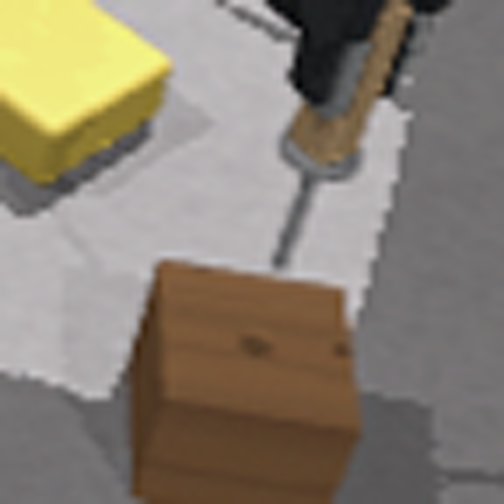

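The crop shows the tip at (450.6,256.6) and the hole at (447.1,268.0). Both sit the same +0.9 px from prediction, so they're aligned and I can insert.

```bash
python3 -m jog '[[0,0,0,0.0003,0.0003,0.025,10],[0,0,0,0,0,0.015,10],[0,0,0,0,0,0.01,10],[0,0,0,0,0,0,10]]'
python3 -m jog '[[0,0,0,0,0,0.015,10],[0,0,0,0,0,0.015,10],[0,0,0,0,0,0.01,10],[0,0,0,0,0,0.006,10],[0,0,0,0,0,0.002,10],[0,0,0,0,0,0,10]]'
```

```text
time_s: 11.7
position: [0.484, 0.3306, 0.141]
tool_rot: [[0.314, 0.949, -0.001], [0.949, -0.314, -0.0], [-0.0, -0.001, -1.0]]
ft_force: [0.3, 0.3, 0.5]
grip_width: 0.0172
gripper_force: 34.1
time_s: 12.45
position: [0.4842, 0.3307, 0.0935]
tool_rot: [[0.314, 0.949, 0.0], [0.949, -0.314, 0.0], [0.0, 0.0, -1.0]]
ft_force: [-1.3, 0.5, -0.4]
grip_width: 0.0175
gripper_force: 34.1
```

```bash
python3 -m jog '[[0,0,0,0,0,0.002,10],[0,0,0,0,0,0.0015,10],[0,0,0,0,0,0,10],[0,0,0,0,0,0,60],[0,0,0,0,0,0,100],[0,0,0,0,0,0,100],[0,0,0,0,0,0,100],[0,0,0,0,0,-0.05,100],[0,0,0,0,0,-0.06,100],[0,0,0,0,0,-0.04,100]]'
python3 - <<'E'
from h import *
d=grab("scene");x,y,w=447,262,30
cv2.imwrite("pics/s2.png",cv2.resize(d["pixels"][y-w:y+w,x-w:x+w],(420,420),interpolation=2)[:,:,::-1])
E
python3 go.py .4808 -.3096 .18 94.2
```

```text
time_s: 13.7
position: [0.4843, 0.3308, 0.2427]
tool_rot: [[0.314, 0.949, 0.003], [0.949, -0.314, 0.001], [0.002, 0.002, -1.0]]
ft_force: [0.2, 0.7, 0.3]
grip_width: 0.0854
gripper_force: 0.0
t 13.75 pos [0.4855 0.3314 0.2476] yang -18.31 q [23. 25. 67. -0. 88. 41.] F [-0.14 -0.55  4.55] w 0.0854 gf 0.0
turn [ 0.0122  0.0033 -1.9636] rows 10.556967952542085 | shift after turn [ 0.0516 -0.6389  0.0676] | shift before turn [-0.6105  0.1963  0.0649]
```

View pics/s2.png

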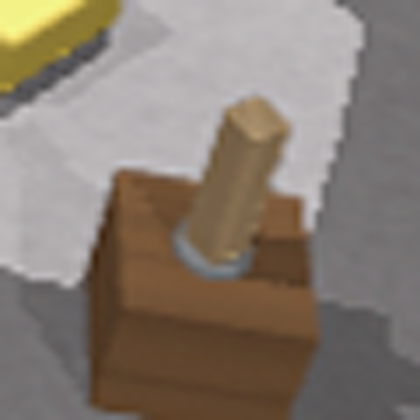

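The pin is fully home: its guard sits on the stand top and the handle is upright. Next is the lid.

```bash
python3 -m jog '[[0.012,0.003,-0.178,0,0,0,100],[0,0,-0.178,0,0,0,100],[0,0,-0.178,0,0,0,100],[0,0,-0.178,0,0,0,100],[0,0,-0.178,0,0,0,100],[0,0,-0.178,0,0,0,100],[0,0,-0.178,0,0,0,100],[0,0,-0.178,0,0,0,100],[0,0,-0.178,0,0,0,100],[0,0,-0.178,0,0,0,100]]' 40
python3 -m jog '[[0,0,-0.178,0,0,0,100],[0,0,0,0.0043,-0.053,0,100],[0,0,0,0.0043,-0.053,0,100],[0,0,0,0.0043,-0.053,0,100],[0,0,0,0.0043,-0.053,0,100],[0,0,0,0.0043,-0.053,0,100],[0,0,0,0.0043,-0.053,0,100],[0,0,0,0.0043,-0.053,0,100],[0,0,0,0.0043,-0.053,0,100],[0,0,0,0.0043,-0.053,0,100]]'
python3 go.py .4808 -.3096 .10 94.2
python3 - <<'E'
from h import *
z=np.load("cal.npz",allow_pickle=True);T=z["T"].item();S=z["S"].item()
print(cast(T,(390,235.3),.061),tri(T,(390,235.3),S,(278+95/8.125-.5,157+90/8.125-3)))
a=np.radians(4.2);u=np.array([np.cos(a),np.sin(a),0])*.029;v=np.array([-np.sin(a),np.cos(a),0])*.009;c=np.array([.4808,-.3096,.061])
P=[c+i*u+j*v for i,j in((1,1),(1,-1),(-1,-1),(-1,1))]
print("crop1 px scene",((proj(S,P)-[273,157]+.5)*8.125-.5+[260,260]).round(0).tolist());print("top",((proj(T,P)-[371,219]+.5)*8.125-.5+[260,0]).round(0).tolist())
E
```

```text
time_s: 15.0
position: [0.484, 0.3306, 0.2394]
tool_rot: [[-0.994, 0.104, -0.011], [0.104, 0.995, 0.006], [0.012, 0.004, -1.0]]
ft_force: [-0.5, 0.0, 0.0]
grip_width: 0.0855
gripper_force: 0.0
time_s: 16.25
position: [0.4773, -0.1496, 0.237]
tool_rot: [[-0.998, -0.067, -0.011], [-0.067, 0.998, 0.006], [0.01, 0.006, -1.0]]
ft_force: [0.1, 1.1, -0.5]
grip_width: 0.085
gripper_force: 0.0
t 16.25 pos [ 0.4773 -0.1496  0.237 ] yang 93.86 q [ -31.   17.   81.   -0.   83. -125.] F [ 0.14  1.08 -0.49] w 0.085 gf 0.0
turn [ 0.0065 -0.0105 -0.0059] rows 0.056276601344052234 | shift after turn [ 0.0082 -0.1599  0.137 ] | shift before turn [ 0.0059 -0.1608  0.1361]
[ 0.47844727 -0.31338051  0.061     ] (array([ 0.47563393, -0.30923299,  0.06743404]), np.float64(0.007654239108612839))
crop1 px scene [[345.0, 380.0], [316.0, 364.0], [409.0, 309.0], [438.0, 324.0]]
top [[379.0, 61.0], [423.0, 57.0], [438.0, 200.0], [394.0, 204.0]]
```

```bash
python3 -m jog '[[0.0065,-0.0105,0,0.003,-0.053,0,100],[0,0,0,0.003,-0.055,0.02,100],[0,0,0,0.003,-0.055,0.05,100],[0,0,0,0,0,0.05,100],[0,0,0,0,0,0.01,100],[0,0,0,0,0,0,100]]'
python3 go.py .4795 -.3115 .031 93.5
```

```text
time_s: 17.0
position: [0.4799, -0.3021, 0.1157]
tool_rot: [[-0.998, -0.068, 0.0], [-0.068, 0.998, -0.0], [-0.0, -0.0, -1.0]]
ft_force: [0.4, -0.0, 1.6]
grip_width: 0.0854
gripper_force: 0.0
t 17.0 pos [ 0.4799 -0.3021  0.1157] yang 93.9 q [ -44.   30.   82.   -0.   69. -138.] F [ 0.43 -0.    1.57] w 0.0854 gf 0.0
turn [-0.0005  0.0003  0.0071] rows 0.03795489552302891 | shift after turn [ 0.001  -0.0093  0.0847] | shift before turn [ 0.0011 -0.0093  0.0847]
```

```bash
python3 -m jog '[[0,0,0.007,0.001,-0.0093,0.03,100],[0,0,0,0,0,0.035,100],[0,0,0,0,0,0.018,100],[0,0,0,0,0,0,100],[0,0,0,0,0,0,40],[0,0,0,0,0,0,10],[0,0,0,0,0,0,10],[0,0,0,0,0,0,10],[0,0,0,0,0,0,10]]' 40
python3 go.py .4795 -.3115 .031 93.5
```

```text
time_s: 18.12
position: [0.4792, -0.3118, 0.0323]
tool_rot: [[-0.998, -0.06, 0.0], [-0.06, 0.998, -0.001], [-0.0, -0.001, -1.0]]
ft_force: [-1.4, 0.3, 4.9]
grip_width: 0.0176
gripper_force: 45.5
t 18.12 pos [ 0.4792 -0.3118  0.0323] yang 93.47 q [ -45.   36.   86.   -0.   58. -138.] F [-1.39  0.26  4.87] w 0.0176 gf 45.5
turn [-0.0006  0.0003 -0.0006] rows 0.0031526945635029025 | shift after turn [-0.0003  0.0003  0.0013] | shift before turn [-0.0003  0.0003  0.0013]
```

```bash
python3 -m jog '[[0,0,0,0,0,-0.02,10],[0,0,0,0,0,-0.05,10],[0,0,0,0,0,-0.06,10],[0,0,0,0,0,-0.03,10],[0,0,0.115,0,0,0,10],[0,0,0.115,0,0,0,10],[0,0,0,0,0,0,10]]'
python3 go.py .5784 .0305 .185 80.3
```

```text
time_s: 19.0
position: [0.479, -0.3115, 0.1914]
tool_rot: [[-0.986, 0.168, -0.001], [0.168, 0.986, 0.001], [0.001, 0.0, -1.0]]
ft_force: [0.3, 0.1, -2.1]
grip_width: 0.0171
gripper_force: 44.7
t 19.0 pos [ 0.479  -0.3115  0.1914] yang 80.35 q [ -45.   26.   75.   -0.   80. -125.] F [ 0.3   0.15 -2.06] w 0.0171 gf 44.7
turn [ 0.0005 -0.0009  0.0009] rows 0.00485588854319371 | shift after turn [-0.0404  0.3538  0.0064] | shift before turn [-0.0407  0.3538  0.0066]
```

```bash
python3 -m jog '[[0,0,0,-0.0058,0.0505,0,10],[0,0,0,-0.0058,0.0505,0,10],[0,0,0,-0.0058,0.0505,0,10],[0,0,0,-0.0058,0.0505,0,10],[0,0,0,-0.0058,0.0505,0,10],[0,0,0,-0.0058,0.0505,0,10],[0,0,0,-0.0058,0.0505,0,10],[0,0,0,0,0,0.02,10],[0,0,0,0,0,0.02,10],[0,0,0,0,0,0,10]]'
python3 go.py .5784 .0305 .140 80.3; python3 - <<'E'
from h import *
p=observe()["position"];R=observe()["tool_rot"]
d=grab("scene");x,y,w=339,205,40;f=p-[0,0,.032]
P=[f,f+[0,0,.018],f+.029*R[:,0]+[0,0,.061],f-.029*R[:,0]+[0,0,.061],f+.032*R[:,0],f-.032*R[:,0],[.5784,.0305,.095]]
print(((proj(d,P)-[x-w,y-w]+.5)*7-.5).round(0).tolist())
cv2.imwrite("pics/l1.png",cv2.resize(d["pixels"][y-w:y+w,x-w:x+w],(560,560),interpolation=2)[:,:,::-1])
E
```

```text
time_s: 20.25
position: [0.578, 0.0301, 0.1503]
tool_rot: [[-0.986, 0.167, -0.004], [0.167, 0.986, 0.0], [0.004, -0.0, -1.0]]
ft_force: [-0.2, -0.7, -0.9]
grip_width: 0.0172
gripper_force: 44.7
t 20.25 pos [0.578  0.0301 0.1503] yang 80.41 q [ -9.  29.  77.  -0.  75. -89.] F [-0.2  -0.73 -0.94] w 0.0172 gf 44.7
turn [-0.0002 -0.0038  0.0019] rows 0.020676672677890928 | shift after turn [-0.0003  0.0004  0.0103] | shift before turn [-0.0004  0.0004  0.0103]
[[282.0, 338.0], [284.0, 305.0], [348.0, 195.0], [230.0, 248.0], [344.0, 309.0], [219.0, 369.0], [280.0, 382.0]]
```

View pics/l1.png

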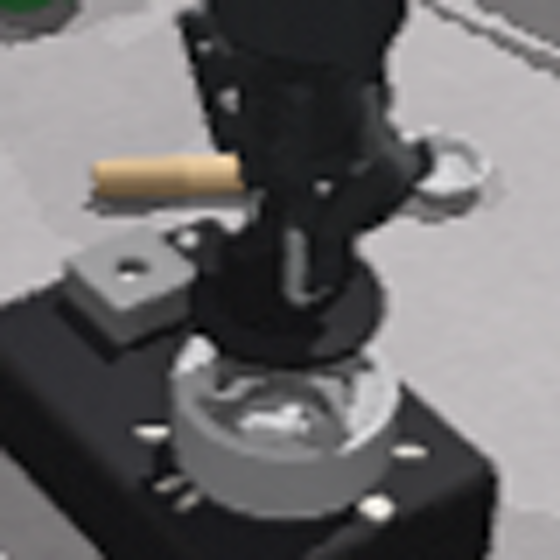

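The crop shows the flange centred at about x 287 over the rim centre at about x 286, offset from prediction by nearly the same amount. The bar lines up with the gaps, so I'll lower with a force check.

```bash
python3 -m jog '[[0,-0.0038,0.002,-0.0003,0.0004,0.012,10],[0,0,0,0,0,0.01,10],[0,0,0,0,0,0.006,10],[0,0,0,0,0,0,10]]'
python3 -m jog '[[0,0,0,0,0,0.003,10],[0,0,0,0,0,0.003,10],[0,0,0,0,0,0.002,10],[0,0,0,0,0,0,10]]'
```

```text
time_s: 20.8
position: [0.579, 0.0302, 0.1234]
tool_rot: [[-0.985, 0.171, 0.003], [0.171, 0.985, -0.001], [-0.003, -0.0, -1.0]]
ft_force: [0.9, 0.2, -2.4]
grip_width: 0.0174
gripper_force: 44.8
time_s: 21.3
position: [0.5792, 0.0303, 0.1157]
tool_rot: [[-0.985, 0.171, 0.003], [0.171, 0.985, -0.001], [-0.004, -0.0, -1.0]]
ft_force: [1.2, 0.6, -2.0]
grip_width: 0.0171
gripper_force: 44.8
```

```bash
python3 -m jog '[[0,0,0,-0.0003,0,0.002,10],[0,0,0,0,0,0.002,10],[0,0,0,0,0,0.001,10],[0,0,0,0,0,0,10],[0,0,0,0,0,0,10]]'; python3 go.py .5785 .0305 .111 80.3
```

```text
time_s: 21.92
position: [0.5796, 0.0302, 0.1112]
tool_rot: [[-0.985, 0.171, 0.004], [0.171, 0.985, -0.001], [-0.004, -0.0, -1.0]]
ft_force: [-1.9, 0.9, 5.5]
grip_width: 0.0172
gripper_force: 45.5
t 21.93 pos [0.5796 0.0302 0.1112] yang 80.18 q [ -9.  31.  80.  -0.  69. -89.] F [-1.94  0.9   5.52] w 0.0172 gf 45.5
turn [-0.0001  0.0043 -0.0021] rows 0.022889440094788636 | shift after turn [0.0012 0.0001 0.0002] | shift before turn [0.0012 0.0001 0.0002]
```

The lid is seated: it met the floor at the expected height. Now I'll twist it clockwise about 0.83 rad (0.70 plus the play).

```bash
python3 -m jog '[[0,0.004,0.06,0.001,0,0,10],[0,0,0.08,0,0,0,10],[0,0,0.08,0,0,0,10],[0,0,0.08,0,0,0,10],[0,0,0.08,0,0,0,10],[0,0,0,0,0,0,10]]' 50; python3 go.py .5785 .0305 .111 32.7; python3 -c "
from rig import observe;print(observe()['wrist_torque'])"
```

```text
time_s: 22.68
position: [0.5791, 0.0299, 0.1113]
tool_rot: [[-0.852, 0.523, 0.001], [0.523, 0.852, -0.001], [-0.002, 0.0, -1.0]]
ft_force: [1.4, -1.5, 4.1]
grip_width: 0.0173
gripper_force: 49.0
t 22.68 pos [0.5791 0.0299 0.1113] yang 58.44 q [ -9.  31.  80.  -0.  69. -67.] F [ 1.35 -1.55  4.12] w 0.0173 gf 49.0
turn [4.000e-04 1.500e-03 4.492e-01] rows 2.4149967047894894 | shift after turn [ 0.0008 -0.0002  0.0003] | shift before turn [0.0008 0.0002 0.0003]
[-0.4999187  -0.00295596  0.05562558]
```

Torque about z is 0.056 N m, so the collar spring is engaged. I'll turn the rest.

```bash
python3 -m jog '[[0,0,0.08,0,0,0,10],[0,0,0.08,0,0,0,10],[0,0,0.08,0,0,0,10],[0,0,0.08,0,0,0,10],[0,0,0.08,0,0,0,10],[0,0,0.045,0,0,0,10],[0,0,0,0,0,0,10],[0,0,0,0,0,0,10],[0,0,0,0,0,0,10]]' 50; python3 go.py .5785 .0305 .111 32.7; python3 - <<'E'
from h import *
print(observe()['wrist_torque'])
d=grab("scene");x,y,w=339,210,36
a=cv2.resize(d["pixels"][y-w:y+w,x-w:x+w],(400,400),interpolation=2);b=cv2.resize(d["pixels"][225:297,411:483],(400,400),interpolation=2)
cv2.imwrite("pics/e1.png",np.hstack([a,b])[:,:,::-1])
E
```

```text
time_s: 23.8
position: [0.5786, 0.0298, 0.1112]
tool_rot: [[-0.545, 0.838, -0.0], [0.838, 0.545, -0.001], [-0.001, -0.001, -1.0]]
ft_force: [-1.5, -2.9, 5.8]
grip_width: 0.017
gripper_force: 49.2
t 23.8 pos [0.5786 0.0298 0.1112] yang 33.02 q [ -9.  31.  80.  -0.  69. -42.] F [-1.54 -2.91  5.85] w 0.017 gf 49.2
turn [-0.0006  0.0009  0.0056] rows 0.029940115657451652 | shift after turn [0.0006 0.0003 0.0002] | shift before turn [0.0006 0.0003 0.0002]
[-0.62857196  0.47695711  0.07655547]
```

View pics/e1.png

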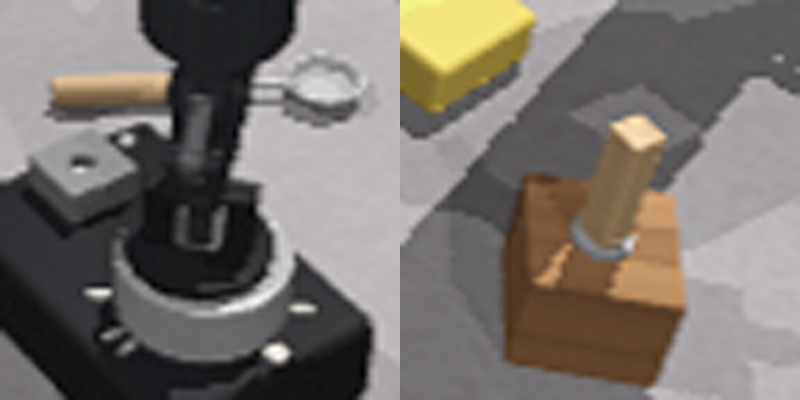

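The lid is flat in the mouth and gripped, and the pin stands in its block. The torque of 0.077 N m agrees with half way, so I'll let it settle and hand in.

```bash
python3 -m jog '[[0,0,0,0,0,0,10],[0,0,0,0,0,0,10],[0,0,0,0,0,0,10]]'; python3 -c "
from rig import job,observe
print(observe()['wrist_torque'],observe()['qvel']);print(job.close_job())"
```

```text
time_s: 24.22
position: [0.5786, 0.0298, 0.1112]
tool_rot: [[-0.545, 0.838, -0.0], [0.838, 0.545, -0.001], [-0.001, -0.001, -1.0]]
ft_force: [-1.9, -3.2, 5.2]
grip_width: 0.0173
gripper_force: 49.2
[-0.61118199  0.44105879  0.06030243] [-0.00356277 -0.04480587 -0.07356299  0.04591982  0.02990013 -0.02218282]
the job is handed in; nothing more can be done
None
```

I pressed the reset button to its stop, put the pin back in its stand, seated the lid and turned it to about half way, and handed in at about 24 s while still gripping it against the spring; no verdict was returned.

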